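# Refit the switch handle on the sloped test console

## Robot

A 7-joint arm with a two-finger parallel gripper is mounted at the origin on a cart in front of the work surface, level with it; the furniture and walls round the work are solid. World frame = base frame: x ahead of the robot, y to its left, z up, the work surface at z = 0. Lengths are in m, angles in rad, forces in N, time in s.
With the tool pointing down it reaches from about 0.425 to 0.8 m from the base axis. Payload 8.3 kg.
Tool frame: the origin (TCP) lies on the front face of the gripper's body, between the roots of the fingers; the fingertips stand 73 mm ahead of it and the grasp point (between the pads) lies 54 mm ahead of it; z points along the fingers, y is the line along which they close (so a half turn about z gives the same grasp; the last joint's range is limited). The gripper opens to 85 mm and grips with 20 to 120 N. Pads are 22 mm wide; open, the fingers measure 114 mm over their backs; the gripper's body (76 mm by 85 mm) begins 54 mm behind the grasp point. The pads swing forward as they close: fully open they stand 13 mm farther back than shut.
Start: joints at [-1.336, 0.383, 0.016, 1.37, -0.006, 1.388, -0.046], TCP at [0.183, 0.597, 0.304] pointing down, gripper open.
Joint ranges: [-2.95, 2.95], [-0.25, 2.06], [-1.52, 1.56], [0.18, 2.33], [-1.44, 4.58], [0.02, 2.06], [-3.01, 3.01]. Speed limits (rad/s): [2.39, 2.39, 3.01, 3.01, 3.14, 3.14, 3.14].

## Interface

Orientations are given as a unit quaternion [x, y, z, w].
In Python, from station import robot gives the robot as it stands.
- The arm moves only by the tool move_arm, never from a script. Its argument "motion" is a list that holds one entry, the list of rows, each a list of 7 numbers: the turn, a rotation vector about the world's x, y, z scaled (see below), then the shift along the world's x, y, z scaled (see below), then the opening, from -1 (shut) to 1 (fully open). A call has 1 to 12 rows; each row is the pose to reach, as a shift and turn from the pose commanded when the call began; what a row does not reach only later rows make up. The controller multiplies each number of a shift by 0.12 m and each number of a turn by 90 degrees. A row lasts 1/8 s, in which the tool goes at most 62.5 mm and 10.7 degrees, less where a joint would pass 70% of its speed; a pose out of reach is approached as far as the arm can. A call with a number of a shift or a turn outside -1 to 1 is refused whole. A call with a gripper value outside its range is refused whole. The fingers move at their own pace and stop on an object; "grip_force" is the grip in N (left out, the last holds). Time passes only in rows, so rows that repeat a pose let the fingers close. It gives the time, the measured TCP pose, the force, the opening and the grip force at its end, in the units of the state.
- robot.get_obs(): the state, without advancing time (a new reading comes with each control period).
- robot.capture(name): name is "scene" or "top"; returns (picture, depth): 384x512x3 uint8, red, green, blue; 384x512 float32, m along the optical axis (not along the pixel's ray), 0 where there is no reading.
- robot.calibration(name): a dict with "fx", "fy", "cx", "cy" (pixels), "T" (4x4, takes a point from camera to world coordinates). Camera axes: x right, y down, z forward; pixel columns grow to the right and rows downward; lengths in m; the calibration is good to about 2 mm. A picture is of the moment at which its call begins. calibration takes no time and is no camera call.
- robot.sign_off(): hands the job in; it is judged then, once.
The state is a dict: "clock": time; "joints": joint angles; "joint_velocities": joint speeds; "effort": joint torques, N m; "tcp_pos": TCP position; "orientation": TCP orientation; "ft_force": force on the tool from outside, world axes, zero at the start; "moment": the same for the moment, N m; "finger_gap": finger opening in m; "grip_force": force on a finger pad.
Only numpy, scipy, OpenCV 4.12 (cv2) and the standard library are available. Lean on these libraries where they do the work, as an engineer would, in place of code of your own. Each camera call takes 0.05 s, during which the arm holds its last target. There are 200 camera calls.

## Task

The rotary switch handle has come off the test console. Pick it up, put its slotted hub into the round socket on the sloping face and, pressing lightly and feeling for the flat tang inside, turn it until the slot drops over the tang and the handle is fully home, square and with its flange flush on the socket's rim; then let go. Do not force it while it sits on top of the tang, and leave the things standing nearby where they are.

Things in the scene. Friction and masses are not known exactly. Their poses are not given: they have to be found in the camera images.
- handle: Loose black rotary switch handle, about 0.2 kg, 77 mm tall, at the start standing upright on its hub on the table. From below: round slotted hub, round flange, straight grip bar. Origin on its axis at the hub's end. z: along the axis, away from the hub (up at the start); x: along the grip bar; y: across it.
- handle_grip (a point): Where to grip: on the handle's axis inside the grip bar, 58 mm above the hub's end; axes as handle. The bar is 84 mm long (x), 16 mm wide (y), with flat upright sides from the flange's top (36 mm above the hub's end) to 77 mm above the hub's end.
- handle_shoulder (a point): On the handle's axis in the underside of the flange (66 mm in diameter, 8 mm thick), 28 mm above the hub's end and 30 mm below handle_grip; axes as handle. It meets socket_mouth when the handle is fully home.
- handle_hub_end (a point): Centre of the hub's end. The hub is 36 mm in diameter and 28 mm long, its end chamfered by 3 mm. A slot 12 mm wide and 19 mm deep runs right across its end along the handle's x (parallel to the grip bar), so the handle fits either way round: half a turn makes no difference.
- console: Grey wedge-shaped console, fixed, 170 x 170 mm, front 25 mm and back 104 mm high, with an aluminium face that slopes down at 25 degrees to the low front edge, which roughly faces the robot. Origin: centre of its underside; x: from its low front to its high back.
- socket_mouth (a point): Centre of the rim of the round dark steel socket on the console's face. z: along the socket's axis, out of the face, 25 degrees from vertical; x: up the slope; y: level. The socket stands 34 mm out of the face, outer diameter 58 mm, bore 40 mm, widened by a 3 mm funnel at the mouth.
- tang_top (a point): Inside the socket, on its axis, 14 mm below the rim: centre of the top of a flat steel tang, 32 mm long and 9 mm thick. Axes are the socket's, not the tang's: the tang's long direction is not reported and lies up to 60 degrees to either side of the socket's x axis. It sits on a stiff spindle that turns only under more than 0.35 N m. Off the tang's line the hub rests here, 14 mm short.
- spool_mid (a point): Bystander, loose: solder spool, 60 mm in diameter, 48 mm high; its centre. Leave alone.
- weight_mid (a point): Bystander, loose: knobbed brass-like calibration weight, 38 mm in diameter, 41 mm high; its centre. Leave alone.
- relay_mid (a point): Bystander, loose: upright box-shaped relay, 23 x 29 x 40 mm; its centre. Leave alone.

How it is judged:
At the end, for the whole second after the job is handed in: The handle sits fully home in the socket: the centre of its flange's underside within 4 mm of the centre of the socket's rim, its axis within 0.08 rad (4.6 degrees) of the socket's, at rest and let go (distance between handle_shoulder and socket_mouth below 0.004 m and angle between the z axis of handle_shoulder and the z axis of socket_mouth, either way round below 0.08 rad and linear speed of handle below 0.02 m/s); the robot touches nothing.
It fails at once if the handle is pressed on the console with more than 100 N (contact force between handle and console above 100 N).
It fails at once if a bystander (spool, weight, relay) is moved by more than 30 mm (distance of any of spool_mid, weight_mid, relay_mid from where it was at the start of the episode above 0.03 m).
It also fails if it takes over 72 s, if anything falls off the work surface, if the arm or the gripper's body presses on something with over 40 N, if the wrist force passes 120 N, or if a joint passes its speed limit or range.

## Working session

There is one attempt and no reset: what is moved stays moved. The work goes in short steps, Python scripts to look and compute and a tool call to move; the robot and the scene stay as the last step left them, time stands still between calls to the robot, and variables do not carry over. Pictures are saved under pics/ and viewed, at most 10 in all, crops included, and the job is handed in when it is done.

Besides the shell and the picture viewer there is one more tool, called after "Emit:" in YAML: its name, and indented under it one key for each argument. move_arm: Moves the arm, as the interface text tells. Shifts and turns lie within -1 to 1; 1 stands for 0.12 m of shift or 90 degrees of turn. Its arguments: {"type":"object","properties":{"motion":{"type":"array"},"grip_force":{"type":"number"}},"required":["motion"]}

```bash
mkdir -p pics
python3 - <<'E'
from station import robot
import cv2,numpy as np
o=robot.get_obs();print(o['clock'],o['tcp_pos'],o['orientation'],o['finger_gap'])
for n in ('scene','top'):
    p,d=robot.capture(n);c=robot.calibration(n)
    print(n,c['fx'],c['cx'],c['cy'],np.round(c['T'],3).tolist())
    cv2.imwrite(f'pics/{n}0.png',p[...,::-1]);np.savez(f'{n}0.npz',p=p,d=d)
E
```

```text
0.0 [0.18325927 0.59715028 0.3028557 ] [ 1.48327679e-01  9.88937776e-01 -9.79326331e-04 -1.26543635e-04] 0.08545370089617965
scene 393.57033977866917 259.8171120359156 188.82142739731177 [[0.517, -0.577, 0.633, 0.001], [-0.856, -0.354, 0.376, -0.334], [0.007, -0.736, -0.677, 0.669], [0.0, 0.0, 0.0, 1.0]]
top 367.03937999199917 251.03244847935196 190.56193475514442 [[-0.026, -0.989, 0.145, 0.427], [-1.0, 0.026, 0.0, -0.01], [-0.004, -0.145, -0.989, 0.918], [0.0, 0.0, 0.0, 1.0]]
```

View pics/scene0.png

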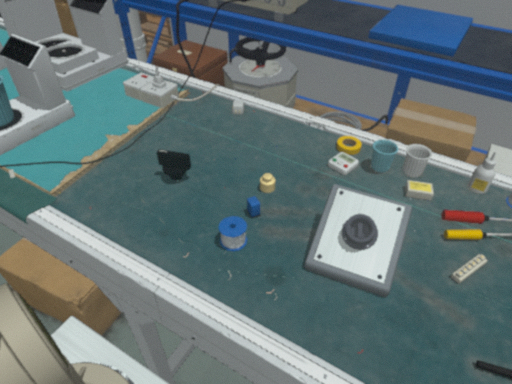

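View pics/top0.png

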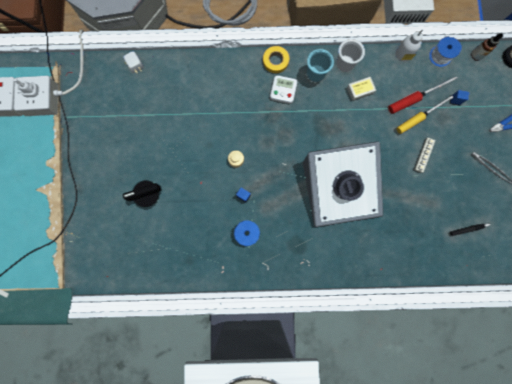

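The scene view shows the handle at about (174,164) and the socket at (360,231). In the top view the handle is at (145,193), the socket at (348,186), and the bystanders between them at (235,158), (243,195) and (246,234). Next I'll measure with depth.

```bash
cat > h.py <<'E'
import numpy as np,cv2
from station import robot
def cloud(n,d):
    c=robot.calibration(n);v,u=np.mgrid[:384,:512]
    P=np.stack([(u-c['cx'])/c['fx']*d,(v-c['cy'])/c['fy']*d,d],-1)
    W=P@c['T'][:3,:3].T+c['T'][:3,3];W[d<=0]=np.nan
    return W
E
python3 - <<'E'
from h import *
for n,hb,cb in (('top',(110,180,170,220),(300,385,135,232)),('scene',(145,200,140,190),(300,415,180,295))):
    z=np.load(n+'0.npz');p,W=z['p'],cloud(n,z['d'])
    T=W[...,2];print(n,'table z',np.nanmedian(T[250:285,120:200]) if n=='top' else np.nanmedian(T[190:220,120:200]))
    s=np.s_[hb[2]:hb[3],hb[0]:hb[1]];Q=W[s].reshape(-1,3)
    for lo,hi in ((.068,.085),(.03,.042)):
        q=Q[(Q[:,2]>lo)&(Q[:,2]<hi)]
        if len(q)>5:
            r=cv2.minAreaRect((q[:,:2]*1000).astype(np.float32));print('handle',lo,len(q),np.median(q[:,2]),r,q[:,:2].mean(0))
            e=np.linalg.eigh(np.cov(q[:,:2].T))[1][:,1];print('  axis deg',np.degrees(np.arctan2(e[1],e[0])))
    s=np.s_[cb[2]:cb[3],cb[0]:cb[1]];Q=W[s].reshape(-1,3);br=p[s].reshape(-1,3).min(1)
    f=Q[(br>150)&(Q[:,2]>.02)]
    for _ in range(4):
        c=np.median(f,0) if _==0 else f.mean(0);nrm=np.linalg.svd(f-f.mean(0))[2][2] if len(f)<8000 else 0;nrm*=np.sign(nrm[2]);f=f[abs((f-f.mean(0))@nrm)<.004]
    c=f.mean(0);print('face n',nrm,'tilt',np.degrees(np.arccos(nrm[2])),'az',np.degrees(np.arctan2(-nrm[1],-nrm[0])),'c',c,len(f))
    x=np.array([0,0,1])-nrm*nrm[2];x/=np.linalg.norm(x);y=np.cross(nrm,x)
    h=(Q-c)@nrm;k=(h>.028)&(h<.040)
    uv=np.stack([(Q[k]-c)@x,(Q[k]-c)@y],-1)*1000
    print('rim h',np.median(h[k]),k.sum());(cx,cy),r=cv2.minEnclosingCircle(uv.astype(np.float32))
    print('circle',cx,cy,r,'mean',uv.mean(0),'mouth',c+cx/1000*x+cy/1000*y+np.median(h[k])*nrm)
    fu=np.stack([(f-c)@x,(f-c)@y],-1)*1000;rr=cv2.minAreaRect(fu.astype(np.float32));print('plate rect',rr)
    # bystanders
z=np.load('top0.npz');W=cloud('top',z['d'])
for nm,(u,v) in dict(weight=(235,158),relay=(243,195),spool=(246,234)).items(): print(nm,W[v-3:v+4,u-3:u+4].reshape(-1,3).mean(0))
p=z['p'];a=cv2.resize(p[160:215,320:375],(400,400),interpolation=3);b=cv2.resize(p[170:220,115:175],(400,333),interpolation=3)
s=np.load('scene0.npz')['p'];c=cv2.resize(s[205:260,330:390],(400,366),interpolation=3)
o=np.zeros((400,800,3),np.uint8);o[:,:400]=a;o[:366,400:]=c;o=cv2.convertScaleAbs(o,alpha=1.8,beta=10);cv2.imwrite('pics/crop.png',o[...,::-1])
E
```

```text
top table z -0.0012053332665580285
handle 0.068 253 0.07527158871270379 ((556.8938598632812, 247.541015625), (16.06352996826172, 84.06986999511719), 17.64171028137207) [0.55649222 0.2464127 ]
  axis deg 107.31159168828857
handle 0.03 335 0.03501300412146069 ((557.0740966796875, 246.8468017578125), (64.30339813232422, 65.39080047607422), 63.0915641784668) [0.5525288  0.24526317]
  axis deg -163.04834199137372
face n [-0.41895639 -0.05429503  0.90638159] tilt 24.9899919770901 az 7.384142838270234 c [ 0.5636366  -0.23504611  0.06681639] 3141
rim h 0.03155364003068757 258
circle -4.442102909088135 -1.014504313468933 29.47989273071289 mean [-3.69902041 -1.16195687] mouth [ 0.54655454 -0.23828287  0.09353941]
plate rect ((-4.951362609863281, -0.9438323974609375), (142.63218688964844, 168.08273315429688), 89.80595397949219)
scene table z 0.0007376141072151787
handle 0.068 214 0.07633174304526896 ((553.7785034179688, 246.13723754882812), (18.701274871826172, 83.2962875366211), 16.140722274780273) [0.5519409  0.24438046]
  axis deg 107.69534789426406
handle 0.03 212 0.0368634320905763 ((539.372314453125, 241.65135192871094), (35.093265533447266, 83.1958999633789), 23.613927841186523) [0.53925884 0.23968618]
  axis deg 108.56982416037411
face n [-0.41171032 -0.05997202  0.90933931] tilt 24.585792454107 az 8.28773304407224 c [ 0.55081213 -0.24046117  0.06374203] 3694
rim h 0.03184484346374547 373
circle 7.816095352172852 2.320397138595581 29.196168899536133 mean [7.99165225 2.09513794] mouth [ 0.54440006 -0.2390503   0.09595172]
plate rect ((8.742561340332031, 1.1887054443359375), (141.08763122558594, 168.0608367919922), 89.29155731201172)
weight [0.63775044 0.02734485 0.03808444]
relay [0.54568396 0.00983478 0.03770938]
spool [0.45220932 0.00498759 0.02515178]
```

View pics/crop.png

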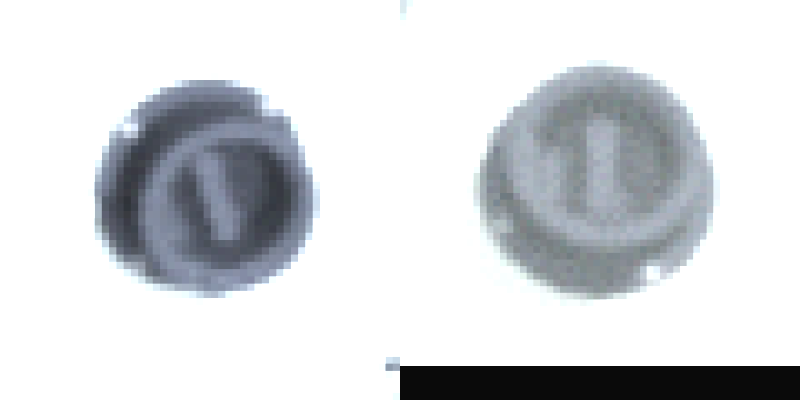

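The crop shows the tang: in the left (top-view) panel it runs from about (205,155) to (228,235), and in the right (scene-view) panel from (600,120) to (600,225). I'll start moving toward the handle and work out the tang direction at the same time.

Emit:
move_arm:
  motion:
    - [[0,0,-0.1,0.2,-0.19,0,1],[0,0,-0.2,0.4,-0.37,0,1],[0,0,-0.3,0.6,-0.56,0,1],[0,0,-0.4,0.8,-0.75,0,1],[0,0,-0.5,0.95,-0.9,0,1],[0,0,-0.618,1,-0.95,0,1]]
  grip_force: 60

```text
clock: 0.85
tcp_pos: [0.3051, 0.4817, 0.3036]
orientation: [0.596, 0.803, -0.0, 0.0]
ft_force: [-1.6, 0.3, -0.9]
finger_gap: 0.0854
grip_force: 0.0
```

Emit:
move_arm:
  motion:
    - [[0,0,0,0.35,-0.33,0,1],[0,0,0,0.7,-0.65,0,1],[0,0,0,1,-0.95,0,1]]

```text
clock: 1.23
tcp_pos: [0.4246, 0.3677, 0.3036]
orientation: [0.593, 0.805, -0.0, 0.0]
ft_force: [0.1, 0.2, -0.8]
finger_gap: 0.0856
grip_force: 0.0
```

Emit:
move_arm:
  motion:
    - [[0,0,0,0.35,-0.33,0,1],[0,0,0,0.7,-0.65,-0.2,1],[0,0,0,1,-0.95,-0.4,1],[0,0,0,1,-0.95,-0.4,1],[0,0,0,1,-0.95,-0.4,1]]

```text
clock: 1.85
tcp_pos: [0.5431, 0.2557, 0.2555]
orientation: [0.593, 0.805, -0.0, -0.0]
ft_force: [-0.5, 1.3, 0.3]
finger_gap: 0.0855
grip_force: 0.0
```

Run:
```python
from h import *
from scipy.spatial.transform import Rotation as R
M=np.array([.5455,-.2385,.0958]);az=np.radians(7.8);t=np.radians(25)
n=np.array([-np.sin(t)*np.cos(az),-np.sin(t)*np.sin(az),np.cos(t)]);x=np.array([np.cos(t)*np.cos(az),np.cos(t)*np.sin(az),np.sin(t)]);y=np.cross(n,x)
def ray(nm,u,v,P):
    c=robot.calibration(nm);d=c['T'][:3,:3]@np.array([(u-c['cx'])/c['fx'],(v-c['cy'])/c['fy'],1]);o=c['T'][:3,3]
    q=o+d*((P-o)@n/(d@n));return q
P=M-.014*n
for nm,pts in (('top',[(320+a*.1375-.4,160+b*.1375-.4) for a,b in((205,155),(228,235))]),('scene',[(330+(a-400)*.15-.4,205+b*.15-.4) for a,b in((600,120),(600,225))])):
    q=[ray(nm,*s,P)-P for s in pts];q=[np.array([a@x,a@y])*1000 for a in q];d=q[0]-q[1]
    print(nm,np.round(q,1),np.degrees(np.arctan2(d[1],d[0])),np.linalg.norm(d))
o=robot.get_obs();print(o['clock'],o['tcp_pos'],o['ft_force'],o['joints']);Rt=R.from_quat(o['orientation']).as_matrix()
print('close az',np.degrees(np.arctan2(Rt[1,1],Rt[0,1])),'z',Rt[:,2],(np.array([.5555,.2467,.114])-o['tcp_pos'])/.12)
```

```text
top [[ 15.6   4.2]
 [-11.9  -1.2]] 11.121700125860297 28.062869290653396
scene [[ 13.1   3.3]
 [-18.3  -5.6]] 15.683186730249224 32.65703534377324
1.85 [0.54305395 0.25574688 0.25545851] [-0.48568692  1.25772967  0.27092993] [-0.79890749  0.37092803  0.40181838  1.52978818 -0.14930611  1.27228419
 -0.07528112]
close az 17.313502587488323 z [-1.12951158e-03 -5.27504324e-05 -9.99999361e-01] [ 0.10371712 -0.07539071 -1.17882091]
```

Emit:
move_arm:
  motion:
    - [[0,0,0,0.1,-0.075,-0.2,1],[0,0,0,0.1,-0.075,-0.5,1],[0,0,0,0.1,-0.075,-0.8,1],[0,0,0,0.1,-0.075,-0.95,1],[0,0,0,0.1,-0.075,-0.95,1]]

```text
clock: 2.48
tcp_pos: [0.5544, 0.2474, 0.1413]
orientation: [0.592, 0.806, -0.001, -0.001]
ft_force: [0.1, 0.9, 0.1]
finger_gap: 0.0856
grip_force: 0.0
```

Emit:
move_arm:
  motion:
    - [[0,0,0,0,0,-0.12,1],[0,0,0,0,0,-0.22,1],[0,0,0,0,0,-0.22,1],[0,0,0,0,0,-0.22,-1],[0,0,0,0,0,-0.22,-1],[0,0,0,0,0,-0.22,-1],[0,0,0,0,0,-0.22,-1],[0,0,0,0,0,-0.22,-1],[0,0,0,0,0,-0.22,-1],[0,0,0,0,0,-0.22,-1],[0,0,0,0,0,-0.22,-1],[0,0,0,0,0,-0.22,-1]]
  grip_force: 80

```text
clock: 3.98
tcp_pos: [0.5555, 0.2466, 0.1157]
orientation: [0.593, 0.806, 0.0, 0.0]
ft_force: [-0.5, -0.1, 4.3]
finger_gap: 0.0148
grip_force: 78.2
```

Emit:
move_arm:
  motion:
    - [[0,0,0,0,0,0.15,-1],[0,0,0,0,0,0.5,-1],[0,0,0,0,0,0.9,-1],[0,0,0,0,0,1,-1]]

```text
clock: 4.47
tcp_pos: [0.5566, 0.2467, 0.2398]
orientation: [0.593, 0.805, 0.003, 0.001]
ft_force: [2.1, -0.7, -2.6]
finger_gap: 0.0149
grip_force: 78.6
```

Emit:
move_arm:
  motion:
    - [[0,0,-0.08,0,-0.15,0.25,-1],[0,0,-0.18,0,-0.4,0.5,-1],[0,0,-0.28,0,-0.65,0.6,-1],[0,0,-0.38,0,-0.85,0.6,-1],[0,0,-0.46,0,-1,0.6,-1]]

```text
clock: 5.1
tcp_pos: [0.5548, 0.1249, 0.3072]
orientation: [0.841, 0.542, -0.001, -0.0]
ft_force: [-0.0, 0.4, -2.1]
finger_gap: 0.0148
grip_force: 78.4
```

Emit:
move_arm:
  motion:
    - [[0,0,-0.1,0,-0.25,0,-1],[0,0,-0.2,0,-0.5,0,-1],[0,0,-0.3,0,-0.75,0,-1],[0,0,-0.4,0,-1,0,-1],[0,0,-0.46,0,-1,0,-1]]

```text
clock: 5.72
tcp_pos: [0.5545, 0.0029, 0.3072]
orientation: [0.978, 0.208, -0.001, 0.0]
ft_force: [-0.6, 0.0, -1.7]
finger_gap: 0.0148
grip_force: 78.3
```

Emit:
move_arm:
  motion:
    - [[0,0,0,-0.1,-0.35,0,-1],[0,0,0,-0.2,-0.7,0,-1],[0,0,0,-0.3,-1,0,-1],[0,0,0,-0.3,-1,0,-1]]

```text
clock: 6.22
tcp_pos: [0.5175, -0.1174, 0.3074]
orientation: [0.978, 0.209, -0.001, 0.0]
ft_force: [0.1, 0.1, -1.8]
finger_gap: 0.015
grip_force: 78.4
```

```bash
cat >> h.py <<'E'
from scipy.spatial.transform import Rotation as R
M=np.array([.5455,-.2385,.0958]);az=np.radians(7.8);t=np.radians(25)
n=np.array([-np.sin(t)*np.cos(az),-np.sin(t)*np.sin(az),np.cos(t)]);x=np.array([np.cos(t)*np.cos(az),np.cos(t)*np.sin(az),np.sin(t)]);y=np.cross(n,x)
def plan(off,ang=13.4,dx=0,dy=0,L=.0877):
    "off: shoulder height above mouth along n; returns scaled turn, shift to go there from measured pose"
    o=robot.get_obs();b=np.cos(np.radians(ang))*x+np.sin(np.radians(ang))*y
    Rc=R.from_quat(o['orientation'])
    best=None
    for s in (1,-1):
        ty=s*np.cross(n,b);T=R.from_matrix(np.stack([np.cross(ty,-n),ty,-n],1));rv=(T*Rc.inv()).as_rotvec()
        if best is None or np.linalg.norm(rv)<np.linalg.norm(best): best=rv
    tgt=M+n*(off+L)+dx*x+dy*y
    print('clock',o['clock'],'tcp',o['tcp_pos'],'turn',np.round(best/(np.pi/2),4),'shift',np.round((tgt-o['tcp_pos'])/.12,4))
    p=o['tcp_pos']-M;print('tcp in socket',np.round([p@x*1e3,p@y*1e3,(p@n-L)*1e3],1),'F sock',np.round([o['ft_force']@a for a in(x,y,n)],1),'Mom',np.round([o['moment']@a for a in(x,y,n)],2),'gap',o['finger_gap'])
E
python3 -c "
from h import *
plan(.08);print(robot.get_obs()['joints'])"
```

```text
clock 6.225 tcp [ 0.51745085 -0.11743601  0.30740579] turn [ 0.0449 -0.2748 -0.0321] shift [-0.3514 -1.089  -0.4968]
tcp in socket [ 79.1 123.8 108.9] F sock [-0.6  0.1 -1.7] Mom [ 0.02 -0.05 -0.06] gap 0.014998783678374893
[-0.53811775  0.21960704  0.82837927  1.65256932 -0.16490262  1.34311532
 -0.83374754]
```

Emit:
move_arm:
  motion:
    - [[0.01,-0.07,-0.008,-0.1,-0.3,0,-1],[0.022,-0.14,-0.016,-0.2,-0.6,0,-1],[0.034,-0.21,-0.024,-0.3,-0.9,0,-1],[0.045,-0.275,-0.032,-0.35,-1,-0.1,-1],[0.045,-0.275,-0.032,-0.35,-1,-0.2,-1],[0.045,-0.275,-0.032,-0.35,-1,-0.2,-1],[0.045,-0.275,-0.032,-0.35,-1,-0.2,-1]]

```text
clock: 7.1
tcp_pos: [0.4785, -0.2321, 0.2836]
orientation: [0.959, 0.184, 0.216, 0.011]
ft_force: [0.9, -0.0, -1.3]
finger_gap: 0.015
grip_force: 78.6
```

Run:
```python
from h import *
plan(.05)
ims=[]
for m in('scene','top'):
    p,d=robot.capture(m);np.savez(m+'1.npz',p=p,d=d)
    c=p[130:290,270:430] if m=='scene' else p[110:250,270:410]
    ims.append(cv2.resize(c,(400,400),interpolation=3))
cv2.imwrite('pics/app.png',cv2.convertScaleAbs(np.hstack(ims)[...,::-1],alpha=1.5,beta=10))
```

```text
clock 7.1 tcp [ 0.47850296 -0.23207455  0.28362709] turn [ 0.0022  0.     -0.006 ] shift [ 0.0778 -0.1194 -0.5252]
tcp in socket [ 20.   15.5 110.2] F sock [ 0.3 -0.1 -1.6] Mom [0.02 0.67 0.06] gap 0.015005936810645172
```

View pics/app.png

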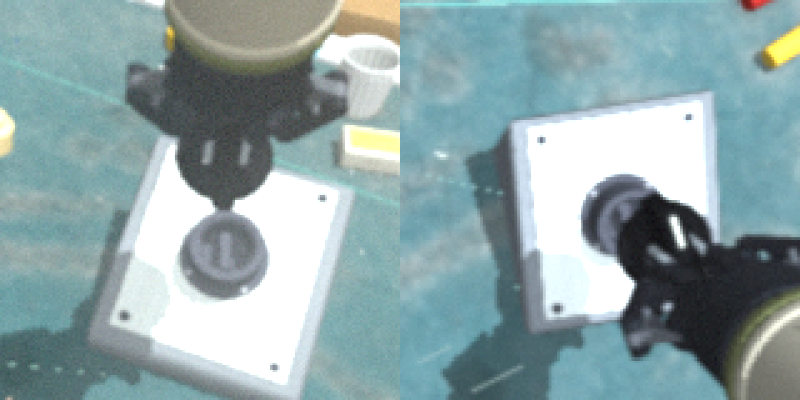

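The left (scene) panel shows the handle held square above the socket, with its flange at (225,160) and the socket at (225,245). The right (top) panel shows it slightly to the side, at about (660,240) against a socket at (625,215). I'll align it on the socket axis.

Emit:
move_arm:
  motion:
    - [[0.002,0,-0.006,0.078,-0.12,-0.2,-1],[0.002,0,-0.006,0.078,-0.12,-0.4,-1],[0.002,0,-0.006,0.078,-0.12,-0.525,-1],[0.002,0,-0.006,0.078,-0.12,-0.525,-1],[0.002,0,-0.006,0.078,-0.12,-0.525,-1],[0.002,0,-0.006,0.078,-0.12,-0.525,-1]]

```text
clock: 7.95
tcp_pos: [0.4873, -0.2481, 0.2215]
orientation: [0.96, 0.178, 0.218, 0.011]
ft_force: [-0.5, -0.4, -2.6]
finger_gap: 0.015
grip_force: 78.7
```

Run:
```python
from h import *
plan(.02)
ims=[]
for m,b in(('scene',(320,410,180,270)),('top',(305,395,145,235))):
    p,d=robot.capture(m);np.savez(m+'2.npz',p=p,d=d);W=cloud(m,d)
    Q=W[b[2]:b[3],b[0]:b[1]].reshape(-1,3)-M;h=Q@n
    for lo,hi in((.053,.063),(.094,.103)):
        k=(h>lo)&(h<hi);q=np.stack([Q[k]@x,Q[k]@y],-1)*1000
        if k.sum()>10:print(m,lo,k.sum(),np.percentile(q,[0,2,50,98,100],axis=0).round(1).tolist(),cv2.minEnclosingCircle(q.astype(np.float32)))
    ims.append(cv2.resize(p[b[2]:b[3],b[0]:b[1]],(400,400),interpolation=3))
cv2.imwrite('pics/app2.png',cv2.convertScaleAbs(np.hstack(ims)[...,::-1],alpha=2,beta=20))
```

```text
clock 7.95 tcp [ 0.48725902 -0.24805339  0.22153686] turn [-0.0002  0.0021  0.0018] shift [ 0.1096  0.0281 -0.2344]
tcp in socket [-0.3 -1.6 51.2] F sock [-1.6 -0.3 -2.1] Mom [-0.    0.65  0.01] gap 0.015005092196845426
scene 0.053 369 [[-40.4, -34.1], [-31.3, -32.4], [-12.5, 3.5], [11.6, 28.2], [16.6, 30.8]] ((-6.400328636169434, -3.1109166145324707), 34.043582916259766)
scene 0.094 241 [[-42.1, -17.8], [-41.0, -16.3], [-20.2, -6.5], [-0.1, 5.0], [2.2, 9.5]] ((-19.954242706298828, -6.988498687744141), 22.218801498413086)
top 0.053 253 [[-18.7, -33.3], [-15.3, -30.4], [10.4, 16.0], [30.1, 30.6], [42.5, 31.5]] ((7.654997825622559, 0.9729545712471008), 34.957916259765625)
top 0.094 187 [[-5.7, -12.5], [-2.7, -10.4], [18.8, 3.7], [41.0, 16.4], [42.4, 20.0]] ((17.14823341369629, 2.264429807662964), 25.302135467529297)
```

View pics/app2.png

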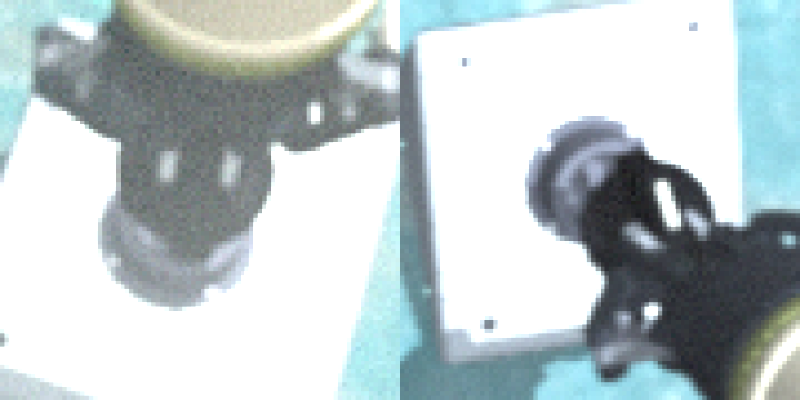

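The scene panel shows the flange at (195,200) over the socket's upper part; the top panel shows it to the lower right of the socket from parallax, at about (650,215). The depth numbers put it centred to within 2 mm, so I'll descend along the axis.

Emit:
move_arm:
  motion:
    - [[0,0,0,0,0.015,0,-1],[0,0,0,0.03,0.018,-0.06,-1],[0,0,0,0.06,0.022,-0.12,-1],[0,0,0,0.08,0.024,-0.17,-1],[0,0,0,0.095,0.026,-0.2,-1],[0,0,0,0.11,0.028,-0.234,-1],[0,0,0,0.11,0.028,-0.234,-1],[0,0,0,0.11,0.028,-0.234,-1]]

```text
clock: 9.05
tcp_pos: [0.4999, -0.2447, 0.1926]
orientation: [0.96, 0.178, 0.217, 0.011]
ft_force: [-0.1, -0.1, -2.2]
finger_gap: 0.0151
grip_force: 78.8
```

```bash
python3 -c "
from h import *
plan(.01)"
```

```text
clock 9.05 tcp [ 0.4999079  -0.24469168  0.19256138] turn [-0.0004  0.0012  0.0021] shift [ 0.039   0.0049 -0.0685]
tcp in socket [-0.8  0.1 19.4] F sock [-1.1 -0.1 -2. ] Mom [-0.02  0.61  0.01] gap 0.015113955912264596
```

Emit:
move_arm:
  motion:
    - [[0,0,0,0.015,0.002,-0.02,-1],[0,0,0,0.028,0.004,-0.045,-1],[0,0,0,0.028,0.004,-0.045,-1],[0,0,0,0.028,0.004,-0.045,-1]]

```text
clock: 9.55
tcp_pos: [0.5032, -0.2441, 0.187]
orientation: [0.96, 0.178, 0.217, 0.011]
ft_force: [0.4, 0.0, -1.4]
finger_gap: 0.0149
grip_force: 78.8
```

Emit:
move_arm:
  motion:
    - [[0,0,0,0.007,0.001,-0.015,-1],[0,0,0,0.014,0.002,-0.03,-1],[0,0,0,0.014,0.002,-0.03,-1],[0,0,0,0.014,0.002,-0.03,-1]]

```text
clock: 10.05
tcp_pos: [0.5049, -0.2439, 0.1834]
orientation: [0.96, 0.178, 0.217, 0.011]
ft_force: [-0.1, -0.0, -2.0]
finger_gap: 0.015
grip_force: 78.8
```

```bash
python3 -c "
from h import *
plan(.005)"
```

```text
clock 10.05 tcp [ 0.50492041 -0.24387408  0.18338906] turn [-0.0004  0.0011  0.0021] shift [ 0.0147  0.0005 -0.0298]
tcp in socket [-0.1  0.2  9. ] F sock [-1.  -0.  -1.8] Mom [-0.02  0.68  0.01] gap 0.014965665780376584
```

It has gone 5 mm past the tang's top with no resistance, so the slot is over the tang. Continuing gently.

Emit:
move_arm:
  motion:
    - [[0,0,0,0.007,0,-0.015,-1],[0,0,0,0.015,0,-0.03,-1],[0,0,0,0.015,0,-0.03,-1],[0,0,0,0.015,0,-0.03,-1]]

```text
clock: 10.55
tcp_pos: [0.5067, -0.2439, 0.1798]
orientation: [0.96, 0.178, 0.217, 0.011]
ft_force: [0.5, 0.2, -2.1]
finger_gap: 0.0148
grip_force: 78.8
```

Emit:
move_arm:
  motion:
    - [[0,0,0,0.005,0,-0.01,-1],[0,0,0,0.01,0.001,-0.022,-1],[0,0,0,0.01,0.001,-0.022,-1],[0,0,0,0.01,0.001,-0.022,-1]]

```text
clock: 11.05
tcp_pos: [0.5079, -0.2437, 0.1772]
orientation: [0.96, 0.178, 0.217, 0.011]
ft_force: [-0.7, -0.1, -1.8]
finger_gap: 0.0151
grip_force: 78.8
```

```bash
python3 -c "
from h import *
plan(.0)"
```

```text
clock 11.05 tcp [ 0.50793041 -0.24372812  0.17715318] turn [-0.0005  0.0011  0.002 ] shift [ 0.0071  0.0017 -0.0156]
tcp in socket [ 0.  -0.1  2.1] F sock [-1.4  0.  -1.4] Mom [-0.05  0.62 -0.04] gap 0.015062460578485079
```

Emit:
move_arm:
  motion:
    - [[0,0,0,0.003,0.001,-0.007,-1],[0,0,0,0.007,0.001,-0.015,-1],[0,0,0,0.007,0.001,-0.015,-1],[0,0,0,0.007,0.001,-0.015,-1]]

```text
clock: 11.55
tcp_pos: [0.5088, -0.2436, 0.1754]
orientation: [0.96, 0.178, 0.217, 0.011]
ft_force: [-0.2, 0.7, -2.2]
finger_gap: 0.0149
grip_force: 78.8
```

Emit:
move_arm:
  motion:
    - [[0,0,0,0.002,0,-0.004,-1],[0,0,0,0.004,0.001,-0.008,-1],[0,0,0,0.004,0.001,-0.008,-1]]

```text
clock: 11.92
tcp_pos: [0.5091, -0.2437, 0.175]
orientation: [0.96, 0.178, 0.217, 0.01]
ft_force: [-7.4, 2.0, 7.5]
finger_gap: 0.0152
grip_force: 80.7
```

```bash
python3 -c "
from h import *
plan(.0)"
```

```text
clock 11.925 tcp [ 0.50905959 -0.2437399   0.17497514] turn [-0.0009  0.0015  0.0021] shift [-0.0023  0.0017  0.0026]
tcp in socket [ 0.1 -0.2 -0.4] F sock [-3.2  3.   9.8] Mom [ 0.67  1.27 -0.04] gap 0.015228301973978463
```

Contact came exactly at the rim, with about 10 N. Releasing and retracting along the axis.

Emit:
move_arm:
  motion:
    - [[0,0,0,0,0,0,1],[0,0,0,0,0,0,1],[0,0,0,0,0,0,1],[0,0,0,0,0,0,1],[0,0,0,0,0,0,1],[0,0,0,0,0,0,1],[0,0,0,0,0,0,1],[0,0,0,0,0,0,1]]

```text
clock: 12.92
tcp_pos: [0.5092, -0.2435, 0.1744]
orientation: [0.96, 0.178, 0.217, 0.011]
ft_force: [0.2, -0.7, 0.3]
finger_gap: 0.0855
grip_force: 0.0
```

Emit:
move_arm:
  motion:
    - [[0,0,0,-0.08,-0.011,0.18,1],[0,0,0,-0.2,-0.027,0.43,1],[0,0,0,-0.32,-0.044,0.7,1],[0,0,0,-0.44,-0.06,0.95,1],[0,0,0,-0.44,0.5,0.95,1],[0,0,0,-0.44,1,0.95,1],[0,0,0,-0.44,1,0.95,1]]

```text
clock: 13.8
tcp_pos: [0.4567, -0.1168, 0.2886]
orientation: [0.959, 0.184, 0.217, 0.01]
ft_force: [-0.5, -0.5, 0.4]
finger_gap: 0.0849
grip_force: 0.0
```

Run:
```python
from h import *
plan(0)
ims=[]
for m,b in(('scene',(310,410,180,280)),('top',(300,390,140,230))):
    p,d=robot.capture(m);W=cloud(m,d)
    Q=W[b[2]:b[3],b[0]:b[1]].reshape(-1,3)-M;h=Q@n;r=np.hypot(Q@x,Q@y)
    for lo,hi in((.003,.014),(.042,.056)):
        k=(h>lo)&(h<hi)&(r<.05);q=Q[k]
        if k.sum()<10: print('none',m,lo);continue
        c=q.mean(0);v=np.linalg.svd(q-c)[2][2];v*=np.sign(v[2]);print(m,k.sum(),'h med',np.median(h[k])*1e3,'tilt err',np.degrees(np.arccos(v@n)),'circ',cv2.minEnclosingCircle((np.stack([q@x,q@y],-1)*1e3).astype(np.float32)))
    ims.append(cv2.resize(p[b[2]:b[3],b[0]:b[1]],(400,400),interpolation=3))
cv2.imwrite('pics/end.png',cv2.convertScaleAbs(np.hstack(ims)[...,::-1],alpha=2,beta=20))
```

```text
clock 13.8 tcp [ 0.45669051 -0.11675031  0.28857462] turn [-0.0002  0.0013 -0.0056] shift [ 0.4341 -1.0565 -0.9441]
tcp in socket [ 16.7 132.7 117.2] F sock [-0.3 -0.4  0.5] Mom [-0.09  0.47 -0.01] gap 0.08489070883700528
scene 587 h med 8.761050241632244 tilt err 0.6006961117471316 circ ((-2.233823537826538, 2.9160940647125244), 39.63536834716797)
scene 383 h med 49.299460947866045 tilt err 2.143165448015823 circ ((-0.4379376471042633, -0.23984941840171814), 41.41633987426758)
top 348 h med 5.932888076973356 tilt err 1.2550840613866554 circ ((7.420064449310303, 1.8450665473937988), 36.80146408081055)
top 269 h med 46.750387738165855 tilt err 2.610626257762217 circ ((2.6451380252838135, -1.9733729362487793), 41.43061828613281)
```

View pics/end.png

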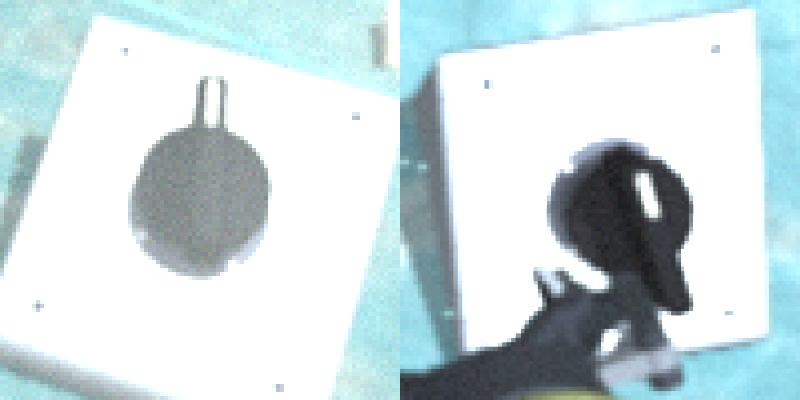

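The end pictures show the handle seated, with its flange at (200,200) in the scene panel and (635,215) in the top panel. The flange top measures about 7–8 mm above the rim (8 mm nominal), it is square, and the gripper is clear.

```bash
python3 -c "
from station import robot
print(robot.sign_off())"
```

```text
the job is handed in; nothing more can be done
None
```

I handed the job in at about 14 s with the handle seated: the slot is over the tang, the flange is flush on the rim to within about 1–2 mm by depth, and the gripper is clear; the sign-off gave no verdict.

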